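# Test the tube mixer's mushroom stop button

### The arm

A 6-joint arm with a two-finger parallel gripper is mounted at the origin on the work surface. World frame = base frame: x ahead of the robot, y to its left, z up, the work surface at z = 0. Lengths are in m, angles in degrees, forces in N, time in s.
With the tool pointing down it reaches from about 0.35 to 0.875 m from the base axis. Payload 4.2 kg.
Tool frame: the origin (TCP) lies midway between the tips of the shut fingers; the grasp point (between the pads) lies r.grasp_offset behind it (r.grasp_offset is the distance from the TCP to the grasp point, in m); z points along the fingers, y is the direction in which the jaws open and shut (so a half turn about z gives the same grasp; the last joint's range is limited). The gripper opens to 87 mm and grips with 3 to 60 N. Pads are 19 mm wide; open, the fingers measure 117 mm over their backs; the gripper's body (75 mm by 190 mm) begins 51 mm behind the grasp point.
Start: joints at [-56.115, 22.042, 0.453, 0, -68.411, -14.817], TCP at [0.204, -0.591, 0.223] pointing down, gripper open.
Joint ranges: [-179.83, 179.83], [-69.29, 118.12], [-61.27, 80.66], [-181.25, 117.63], [-171.15, -9.14], [-177.46, 177.46]. Speed limits (degrees/s): [159.86, 159.86, 180, 180, 180, 180].

### API

Orientations are given as a 3x3 rotation matrix whose columns are the frame's x, y, z axes.
In Python, from station import sense, optics, r gives the robot as it stands. The module is installed in compiled form; this text tells all that it offers.
- The arm moves only by the tool servo_tool, never from a script. Its argument "deltas" is a list of rows, each an object with "slide": the shift along the tool's x, y, z in units of 25 mm (1.0 is 25 mm), a list of three; "spin": the turn about the tool's z in units of 8 degrees (1.0 is 8 degrees). A call has 1 to 10 rows; each row shifts and turns the pose as measured when the row begins, along the tool's axes as they then stand; what a row does not reach is not made up. A row lasts 1/10 s, in which the tool goes at most 50 mm and 8.59 degrees, less where a joint would pass 70% of its speed; a pose out of reach is approached as far as the arm can. A call is refused whole if a number of a shift passes 1 or a number of a turn 1, either way. A call with a gripper value outside its range is refused whole. "gripper" is the closure in counts, from 0 (fully open) to 255 (shut), set as the call begins (left out, the last holds). The fingers move at their own pace and stop on an object; the grip force is fixed at half the most. Time passes only in rows, so rows that do not move let the fingers close. It gives the time, the measured TCP pose, the force and the opening at its end, in the units of the state.
- sense(): the state, without advancing time (a new reading comes with each control period).
- optics.capture(name): name is "scene" or "top" or "wrist"; returns a dict with "frame" (400x640x3 uint8, red, green, blue), "camera_matrix" (3x3 intrinsics, pixels), "eye" and "rotation" of the camera in the world. Camera axes: x right, y down, z forward; pixel columns grow to the right and rows downward; lengths in m; the calibration is good to about 2 mm. A picture is of the moment at which its call begins. There is no depth.
- r.finish_job(): hands the job in, once; it reports no verdict.
The state is a dict: "time_s": time; "joints": joint angles; "joint_velocities": joint speeds; "effort": joint torques, N m; "tcp_pos": TCP position; "ee_rot": TCP orientation; "wrist_force": force on the tool from outside, world axes, zero at the start; "moment": the same for the moment, N m; "gripper_width": opening from 0.0 (shut) to 1.0 (fully open).
Only numpy, scipy, OpenCV 4.12 (cv2) and the standard library are available. Lean on these libraries where they do the work, as an engineer would, in place of code of your own. Each camera call takes 0.05 s, during which the arm holds its last target.

### The job

Do the daily stop test on the tube roller mixer, using only your fingertips: press the mushroom stop button in until it latches, then push its ears round clockwise (seen from above) until it releases and let it spring back out. Once it is out, press the flat reset button fully in and let it go. Leave the speed dial and everything standing around as they are.

Things in the scene. Friction and masses are not known exactly. Their poses are not given: they have to be found in the camera images.
- stop_top (a point): centre of the top of the mushroom stop button: a black dome 40 mm across with two opposite ears, 13 mm wide and 14 mm tall, reaching out to 42 mm from the axis. z up; x runs along the ears and turns with the cap. The point is 18 mm above the underside of dome and ears (ear tops 4 mm below it) and, with the button out, 32 mm above its box's top; it sinks with the button.
- stop_box_top (a point): centre of the flat top of the grey box (96 x 90 x 40 mm) that carries the stop button. It stands on the 45 mm high front deck of the tube roller mixer, in any of three places in a row (130 mm apart); boxes with the reset button and the speed dial have the other two. Mixer and boxes are fixed.
- stop (a joint): travel of the stop button (m): 0 out, 0.008 pressed to the bottom. It needs about 7 N, snaps past a catch near 0.004, and when let go stays in at about 0.0054. Turning the cap lets a light spring push it out again.
- stop_cap (a joint): twist of the stop button's cap (rad): 0 at rest, growing clockwise seen from above, hard stop at 1.05. With the button in, the catch lets go at about 0.5. A light spring (under 0.02 N m) turns the cap back to 0 when it is let go.
- reset_top (a point): centre of the top of the reset button: a flat round black push button, 36 mm across, in a steel ring 52 mm across on a grey box; the button stands 10 mm above its ring; z up. It sinks with the button.
- reset (a joint): travel of the reset button (m): 0 out, 0.006 fully in (still 4 mm above its ring, 5 N); springs back when let go.
- dial_grip (a point): speed dial, not to be turned: a black bar knob 44 mm across on the third grey box; the point is on its axis, 7 mm below its top.
- dial (a joint): angle of the speed dial (rad), 0 at the start.
- vial_a: white capped vial, 21 mm wide, 36 mm tall, standing on the mixer's deck between the control boxes; origin at its foot
- vial_b: like vial_a, standing in the other gap between the control boxes
- bottle: brown bottle, 56 mm wide, 110 mm tall, on the bench to the left of the mixer; origin at its foot
- beaker: glass beaker, 70 mm wide, 85 mm tall, on the bench left of the mixer; origin at its foot
- tip_box: box of pipette tips, 100 x 75 x 55 mm, on the bench right of the mixer; origin at the centre of its underside
- jar: white jar, 52 mm wide, 55 mm tall, on the bench right of the mixer; origin at its foot
- scoop: flat steel scoop, 150 mm long, 26 mm wide, 7 mm thick, lying on the bench in front of the mixer; origin under its handle

How it is judged:
By the outcome, as a careful person would: the job done as asked, in the order asked, and still so for the second after the job is handed in, with the robot touching nothing.
It also fails if it takes over 51 s, if anything falls off the work surface, if the arm or the gripper's body presses on something with over 40 N, if the wrist force passes 120 N, or if a joint passes its speed limit or range.

## Working session

There is one attempt and no reset: what is moved stays moved. The work goes in short steps, Python scripts to look and compute and a tool call to move; the robot and the scene stay as the last step left them, time stands still between calls to the robot, and variables do not carry over. Pictures are saved under pics/ and viewed, and the job is handed in when it is done.

Besides the shell and the picture viewer there is one more tool, called after "Emit:" in YAML: its name, and indented under it one key for each argument. servo_tool: Moves the arm, as the interface text tells. Its arguments: {"type":"object","properties":{"deltas":{"type":"array"},"gripper":{"type":"number"}},"required":["deltas"]}

```bash
mkdir -p pics
cat > h.py <<'E'
import numpy as np, cv2
from station import sense, optics, r
def cap(n,f):
    c=optics.capture(n); cv2.imwrite('pics/'+f,c['frame'][:,:,::-1]); np.savez(f'{n}.npz',**c); return c
def ray(c,u,v,z):
    K=c['camera_matrix'];d=c['rotation']@np.linalg.inv(K)@np.array([u,v,1.]);e=c['eye'];return e+d*(z-e[2])/d[2]
def proj(c,p):
    q=c['camera_matrix']@(c['rotation'].T@(np.array(p)-c['eye']));return q[:2]/q[2]
E
python3 - <<'E'
from h import *
for n in ('scene','top','wrist'):
    c=cap(n,n+'0.png'); print(n,c['eye'],c['rotation'].round(3).tolist(),c['camera_matrix'].round(1).tolist())
s=sense(); print(s, r.grasp_offset)
E
```

```text
scene [1.02176245 0.30748896 0.70599684] [[-0.506, 0.625, -0.594], [0.863, 0.371, -0.343], [0.006, -0.686, -0.727]] [[368.5, 0.0, 320.3], [0.0, 368.5, 199.3], [0.0, 0.0, 1.0]]
top [0.41773689 0.03613085 1.30312922] [[-0.001, -0.996, 0.087], [-1.0, 0.001, -0.0], [0.0, -0.087, -0.996]] [[445.7, 0.0, 323.1], [0.0, 445.7, 196.0], [0.0, 0.0, 1.0]]
wrist [ 0.13051176 -0.61785976  0.38462986] [[-0.327, 0.906, 0.268], [0.945, 0.314, 0.094], [0.001, 0.284, -0.959]] [[278.0, 0.0, 315.1], [0.0, 278.0, 194.9], [0.0, 0.0, 1.0]]
{'time_s': 0.15, 'joints': array([-5.61178387e+01,  2.20794564e+01,  3.97658152e-01, -1.88037487e-02,
       -6.84095421e+01, -1.48153668e+01]), 'joint_velocities': array([ 0.04033953, -0.13912566,  0.18019629,  0.20837491, -0.03236324,
       -0.04270774]), 'effort': array([-3.98441653e-04, -3.91051877e+01,  1.87586474e+01,  4.22230974e+00,
        1.23489505e-02, -1.49343236e-04]), 'tcp_pos': array([ 0.20401944, -0.5902931 ,  0.22172719]), 'ee_rot': array([[-9.45177877e-01, -3.26555319e-01, -6.35388449e-04],
       [-3.26555918e-01,  9.45176704e-01,  1.49358102e-03],
       [ 1.12817533e-04,  1.61918960e-03, -9.99998683e-01]]), 'wrist_force': array([ 0.54044861, -0.4568967 ,  0.92517638]), 'moment': array([-0.00855097, -0.00828171, -0.00560304]), 'gripper_width': 1.0019272066601441} 0.0187
```

View pics/scene0.png

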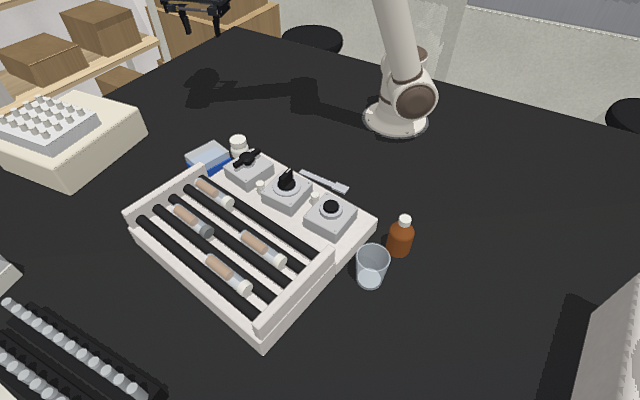

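View pics/top0.png

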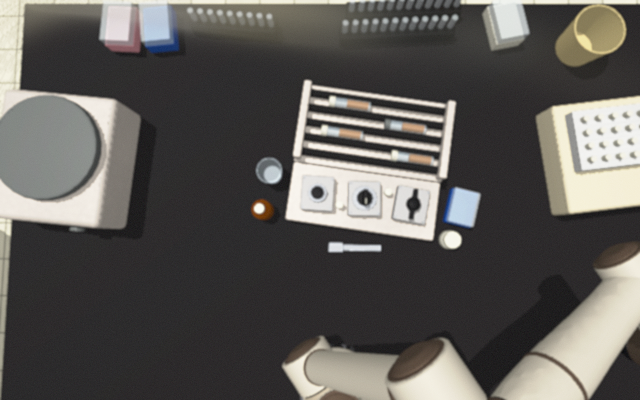

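The left box at (318,193) in the top view has a round button, the reset. The middle box at (365,198) has the dial and the right box at (413,204) has the stop with ears. I'll zoom in.

Run:
```python
import cv2,numpy as np
t=cv2.imread('pics/top0.png')[150:250,240:490];cv2.imwrite('pics/topz.png',cv2.resize(t,None,fx=3.2,fy=3.2,interpolation=cv2.INTER_CUBIC))
t=cv2.imread('pics/scene0.png')[125:285,180:420];cv2.imwrite('pics/scz.png',cv2.resize(t,None,fx=3.3,fy=3.3,interpolation=cv2.INTER_CUBIC))
```

```text
(no output)
```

View pics/topz.png

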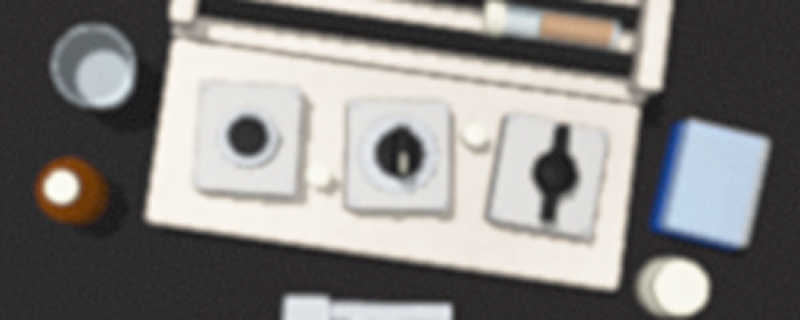

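View pics/scz.png

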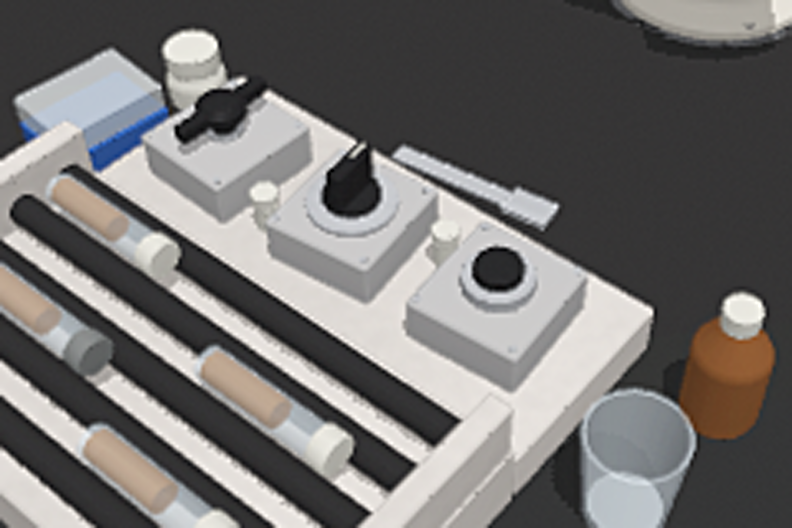

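The zooms confirm it: the stop (with ears) is at about (413,204) in top and (247,158) in scene; the reset is at (317,193) in top and (331,206) in scene. Next I'll measure the positions by mask.

```bash
cat >> h.py <<'E'
def blob(c,u,v,w,thr=75):
    g=c['frame'].max(axis=2).astype(np.uint8); m=np.zeros_like(g); sl=(slice(v-w,v+w+1),slice(u-w,u+w+1)); m[sl]=(g[sl]<thr)*255
    n,l,st,ce=cv2.connectedComponentsWithStats(m); i=l[v,u]; return (l==i).astype(np.uint8),st[i],ce[i]
E
python3 - <<'E'
from h import *
T=dict(np.load('top.npz'));S=dict(np.load('scene.npz'))
for nm,u,v,w,z in (('stop',413,204,16,.117),('reset',317,193,9,.1),('dial',365,198,10,.115)):
    m,st,ce=blob(T,u,v,w); print(nm,st,ce, ray(T,*ce,z))
    if nm=='stop':
        core=cv2.morphologyEx(m,cv2.MORPH_OPEN,cv2.getStructuringElement(cv2.MORPH_ELLIPSE,(9,9)))
        M=cv2.moments(core,True);print('core',core.sum(),M['m10']/M['m00'],M['m01']/M['m00'])
        ys,xs=np.nonzero(m);P=np.array([ray(T,x,y,.108)[:2] for x,y in zip(xs,ys)]);w_,V=np.linalg.eigh(np.cov(P.T));print('mean',P.mean(0),'axis deg',np.degrees(np.arctan2(V[1,1],V[0,1])))
        d=(P-P.mean(0))@V[:,1];print(d.min(),d.max())
for nm,u,v,w in (('stop',247,158,16),('reset',331,207,9)):
    m,st,ce=blob(S,u,v,w); print(nm,st,ce,ray(S,*ce,.108 if nm=='stop' else .1))
# light box outlines in top
E
```

```text
stop [407 190  13  29 184] [413.05978261 203.78804348] [ 0.50028021 -0.20417204  0.117     ]
core 123 413.0894308943089 203.869918699187
mean [ 0.50092607 -0.20599845] axis deg 168.95501008828904
-0.038172410667553884 0.03867430023148169
reset [312 187  11  11  90] [317.02222222 192.05555556] [0.53349189 0.05222778 0.1       ]
dial [     0      0    640    400 255879] [319.47887087 199.50130726] [0.51204526 0.04544615 0.115     ]
stop [233 142  31  26 376] [249.43617021 154.03723404] [ 0.48887745 -0.20789672  0.108     ]
reset [323 200  16  13 167] [330.45508982 206.19161677] [0.53318126 0.05130191 0.1       ]
```

Emit:
servo_tool:
  deltas:
    - {"slide": [-0.8,0.5,0],"spin": 0}
    - {"slide": [-0.8,0.5,0],"spin": 0}
    - {"slide": [-0.8,0.5,0],"spin": 0}
    - {"slide": [-0.8,0.5,0],"spin": 0}
    - {"slide": [-0.8,0.5,0],"spin": 0}
    - {"slide": [-0.8,0.5,0],"spin": 0}
    - {"slide": [-0.8,0.5,0],"spin": 0}
    - {"slide": [-0.8,0.5,0],"spin": 0}
    - {"slide": [-0.8,0.5,0],"spin": 0}
    - {"slide": [-0.8,0.5,0],"spin": 0}
  gripper: 255

```text
time_s: 1.15
tcp_pos: [0.3546, -0.4003, 0.2174]
ee_rot: [[-0.947, -0.32, -0.006], [-0.32, 0.947, 0.008], [0.003, 0.01, -1.0]]
wrist_force: [0.4, -0.4, 0.0]
gripper_width: 0.168
```

```bash
cat > go.py <<'E'
import sys
from h import *
t=np.array([float(a) for a in sys.argv[1:4]]);s=sense();d=s['ee_rot'].T@(t-s['tcp_pos'])
y=s['ee_rot'][:,1];print('t',s['time_s'],'tcp',s['tcp_pos'].round(4),'yang',np.degrees(np.arctan2(y[1],y[0])).round(2),'F',s['wrist_force'].round(1),'w',round(s['gripper_width'],3),'q',s['joints'].round(1));print('units to go',(d/.025).round(2),'mm',(d*1000).round(1))
E
python3 go.py .5 -.205 .22
```

```text
t 1.15 tcp [ 0.3546 -0.4003  0.2174] yang 108.68 F [ 0.4 -0.4  0. ] w 0.168 q [-31.2  13.8 -12.2  -0.3 -64.6 -40. ]
units to go [-8.01  5.54 -0.07] mm [-200.3  138.5   -1.8]
```

Emit:
servo_tool:
  deltas:
    - {"slide": [-0.85,0.6,0],"spin": 0}
    - {"slide": [-0.85,0.6,0],"spin": 0}
    - {"slide": [-0.85,0.6,0],"spin": 0}
    - {"slide": [-0.85,0.6,0],"spin": 0}
    - {"slide": [-0.85,0.6,0],"spin": 0}
    - {"slide": [-0.85,0.6,0],"spin": 0}
    - {"slide": [-0.85,0.6,0],"spin": 0}
    - {"slide": [-0.85,0.6,0],"spin": 0}
    - {"slide": [-0.85,0.6,0],"spin": 0}
    - {"slide": [0,0,0],"spin": 0}

```text
time_s: 2.15
tcp_pos: [0.4971, -0.2, 0.2157]
ee_rot: [[-0.947, -0.322, -0.01], [-0.322, 0.947, 0.011], [0.006, 0.014, -1.0]]
wrist_force: [0.1, 0.5, -0.5]
gripper_width: 0.003
```

Emit:
servo_tool:
  deltas:
    - {"slide": [0,0,0],"spin": -1}
    - {"slide": [0,0,0],"spin": -1}
    - {"slide": [0,0,0],"spin": -1}
    - {"slide": [0,0,0],"spin": -1}
    - {"slide": [0,0,0],"spin": -1}
    - {"slide": [0,0,0],"spin": -1}
    - {"slide": [0,0,0],"spin": -1}
    - {"slide": [0,0,0],"spin": -1}
    - {"slide": [0,0,0],"spin": -1}
    - {"slide": [0,0,0],"spin": -1}

```text
time_s: 3.15
tcp_pos: [0.491, -0.2032, 0.2128]
ee_rot: [[0.206, -0.978, -0.019], [-0.978, -0.206, 0.013], [-0.017, 0.016, -1.0]]
wrist_force: [0.2, -0.3, 0.1]
gripper_width: 0.005
```

```bash
python3 go.py .5 -.205 .22
python3 - <<'E'
from h import *
c=cap('wrist','wrist1.png');print(c['eye'],c['rotation'].round(3).tolist(), proj(c,[.5005,-.205,.117]))
E
```

```text
t 3.15 tcp [ 0.491  -0.2032  0.2128] yang -168.09 F [ 0.2 -0.3  0.1] w 0.005 q [ -5.4  14.  -12.4  -0.7 -64.7  17.6]
units to go [ 0.14 -0.33 -0.3 ] mm [ 3.5 -8.4 -7.4]
[ 0.50998321 -0.28346715  0.37443794] [[-0.978, -0.193, -0.076], [-0.207, 0.935, 0.289], [0.015, 0.298, -0.954]] [303.93804973 193.26209604]
```

View pics/wrist1.png

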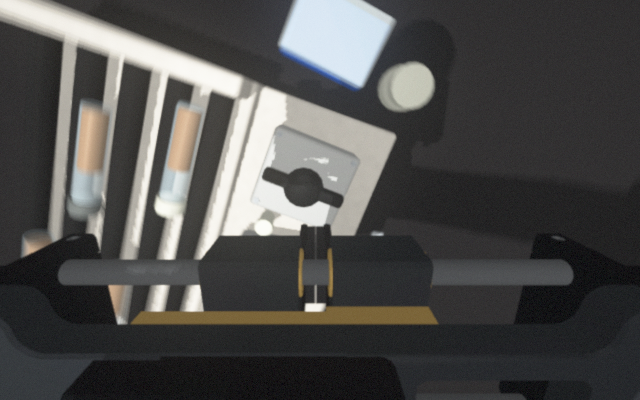

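The wrist view shows the dome at about (303,187) with the ears running from (268,175) to (340,200). I'll cast rays from it.

Run:
```python
from h import *
W=dict(np.load('wrist.npz'))
m,st,ce=blob(W,303,187,45,60);print(st,ce)
ys,xs=np.nonzero(m)
core=cv2.morphologyEx(m,cv2.MORPH_OPEN,cv2.getStructuringElement(cv2.MORPH_ELLIPSE,(21,21)))
M=cv2.moments(core,True);u,v=M['m10']/M['m00'],M['m01']/M['m00'];print('core',core.sum(),u,v,ray(W,u,v,.11))
P=np.array([ray(W,x,y,.107)[:2] for x,y in zip(xs,ys)]);w_,V=np.linalg.eigh(np.cov(P.T));mu=P.mean(0);a=V[:,1]*np.sign(V[0,1]);d=(P-mu)@a;print('mean',mu,'axis',np.degrees(np.arctan2(a[1],a[0])),'mid',mu+a*(d.min()+d.max())/2,d.min(),d.max())
```

```text
[     0      0    640    400 255449] [319.50106283 199.4982521 ]
core 254943 319.51999858791964 199.52039083246058 [ 0.48367612 -0.19959929  0.11      ]
mean [ 0.4778424  -0.18282664] axis 10.749446547427633 mid [ 0.46368213 -0.18551491] -0.4330087104399916 0.40418233114601615
```

Run:
```python
from h import *
W=dict(np.load('wrist.npz'));g=W['frame'].max(axis=2);print(g[187,255:350:4],g[165:215:4,303])
for thr in (65,80,95):
    m,st,ce=blob(W,303,187,42,thr);print(thr,st,ce)
    core=cv2.morphologyEx(m,cv2.MORPH_OPEN,cv2.getStructuringElement(cv2.MORPH_ELLIPSE,(21,21)))
    M=cv2.moments(core,True)
    if M['m00']: u,v=M['m10']/M['m00'],M['m01']/M['m00'];print('core',core.sum(),u,v,ray(W,u,v,.107))
    ys,xs=np.nonzero(m)
    P=np.array([ray(W,x,y,.107)[:2] for x,y in zip(xs,ys)]);w_,V=np.linalg.eigh(np.cov(P.T));mu=P.mean(0);a=V[:,1]*np.sign(V[0,1]);d=(P-mu)@a;print('mean',mu,'axis',np.degrees(np.arctan2(a[1],a[0])),'mid',mu+a*(d.min()+d.max())/2,d.min(),d.max())
```

```text
[219 239 238 238 239 238 232 116  65  69  72  75  72  64  64  60  57  95
 163 167 165 165 163 158] [168  57  60  66  64  71  68  66  66  65  62 236 236]
65 [     0      0    640    400 254997] [319.52989643 199.53337882]
core 254395 319.5857662296822 199.56145757581714 [ 0.48330308 -0.19861848  0.107     ]
mean [ 0.47779672 -0.18276803] axis 10.752902325421331 mid [ 0.46368526 -0.18544792] -0.4329592135527808 0.40423186828204066
80 [ 263  168   80   40 1688] [303.09241706 186.94075829]
core 1154 303.2157712305026 186.9584055459272 [ 0.50212431 -0.20826072  0.107     ]
mean [ 0.50209359 -0.20815851] axis -10.300040568549536 mid [ 0.50163755 -0.20807563] -0.041920873222436324 0.04099385087270584
95 [ 263  168   80   40 1754] [303.11915621 186.92018244]
core 1201 303.0849292256453 186.83430474604495 [ 0.5022772  -0.20836039  0.107     ]
mean [ 0.502068   -0.20818124] axis -10.399443274229435 mid [ 0.50154073 -0.20808447] -0.04233505252254765 0.041262885433220056
```

Emit:
servo_tool:
  deltas:
    - {"slide": [0.1,-0.3,0],"spin": 0}
    - {"slide": [0,0,0],"spin": -1}
    - {"slide": [0,0,0],"spin": -1}
    - {"slide": [0,0,0],"spin": -1}
    - {"slide": [0,0,0],"spin": -1}
    - {"slide": [0,0,0],"spin": -0.5}
    - {"slide": [0,0,0],"spin": 0}

```text
time_s: 3.9
tcp_pos: [0.5, -0.2067, 0.2115]
ee_rot: [[0.747, -0.665, -0.021], [-0.665, -0.747, 0.013], [-0.024, 0.004, -1.0]]
wrist_force: [-0.4, 0.6, 0.7]
gripper_width: 0.009
```

```bash
python3 go.py .5013 -.207 .122
```

```text
t 3.9 tcp [ 0.5    -0.2067  0.2115] yang -131.68 F [-0.4  0.6  0.7] w 0.009 q [ -5.7  15.1 -11.1  -0.7 -65.   54.3]
units to go [ 0.13 -0.04  3.58] mm [ 3.3 -1.  89.4]
```

Emit:
servo_tool:
  deltas:
    - {"slide": [0.13,-0.04,0.8],"spin": 0}
    - {"slide": [0,0,0.8],"spin": 0}
    - {"slide": [0,0,0.8],"spin": 0}
    - {"slide": [0,0,0.8],"spin": 0}
    - {"slide": [0,0,0.1],"spin": 0}
    - {"slide": [0,0,0],"spin": 0}

```text
time_s: 4.5
tcp_pos: [0.504, -0.2089, 0.1273]
ee_rot: [[0.733, -0.68, -0.017], [-0.68, -0.733, 0.012], [-0.021, 0.003, -1.0]]
wrist_force: [0.1, -0.4, 0.7]
gripper_width: 0.008
```

```bash
python3 go.py .5013 -.207 .117
```

```text
t 4.5 tcp [ 0.504  -0.2089  0.1273] yang -132.88 F [ 0.1 -0.4  0.7] w 0.008 q [ -5.8  20.1 -17.3  -0.7 -53.7  53.3]
units to go [-0.12  0.02  0.41] mm [-3.   0.4 10.3]
```

Emit:
servo_tool:
  deltas:
    - {"slide": [-0.12,0.02,0.2],"spin": 0}
    - {"slide": [0,0,0.16],"spin": 0}
    - {"slide": [0,0,0.12],"spin": 0}
    - {"slide": [0,0,0.12],"spin": 0}

```text
time_s: 4.9
tcp_pos: [0.5031, -0.2076, 0.1155]
ee_rot: [[0.732, -0.682, -0.012], [-0.682, -0.732, 0.01], [-0.015, 0.001, -1.0]]
wrist_force: [-4.2, 2.0, 11.6]
gripper_width: 0.002
```

Emit:
servo_tool:
  deltas:
    - {"slide": [0,0,0.12],"spin": 0}
    - {"slide": [0,0,0.12],"spin": 0}

```text
time_s: 5.1
tcp_pos: [0.503, -0.2075, 0.1111]
ee_rot: [[0.732, -0.682, -0.011], [-0.681, -0.732, 0.009], [-0.014, 0.0, -1.0]]
wrist_force: [-0.9, 0.4, 2.4]
gripper_width: 0.008
```

Emit:
servo_tool:
  deltas:
    - {"slide": [0,0,0.12],"spin": 0}
    - {"slide": [0,0,0.12],"spin": 0}

```text
time_s: 5.3
tcp_pos: [0.5033, -0.2078, 0.1089]
ee_rot: [[0.733, -0.68, -0.01], [-0.68, -0.733, 0.007], [-0.012, 0.001, -1.0]]
wrist_force: [-8.8, 7.3, 26.9]
gripper_width: 0.004
```

Emit:
servo_tool:
  deltas:
    - {"slide": [0,0,-0.3],"spin": 0}
    - {"slide": [0,0,-0.6],"spin": 0}
    - {"slide": [0,0,-0.8],"spin": 0}
    - {"slide": [0,0,-0.3],"spin": 0}
    - {"slide": [0,0,0],"spin": 0}
  gripper: 255

```text
time_s: 5.8
tcp_pos: [0.5051, -0.2081, 0.1604]
ee_rot: [[0.733, -0.68, -0.007], [-0.68, -0.733, 0.007], [-0.01, -0.001, -1.0]]
wrist_force: [0.3, 1.3, -0.4]
gripper_width: 0.003
```

```bash
python3 go.py .5015 -.207 .13;python3 - <<'E'
from h import *
c=cap('wrist','wrist2.png')
E
```

```text
t 5.8 tcp [ 0.5051 -0.2081  0.1604] yang -132.86 F [ 0.3  1.3 -0.4] w 0.003 q [ -5.6  17.8 -15.3  -0.4 -57.3  53. ]
units to go [-0.12  0.07  1.22] mm [-3.1  1.6 30.4]
```

View pics/wrist2.png

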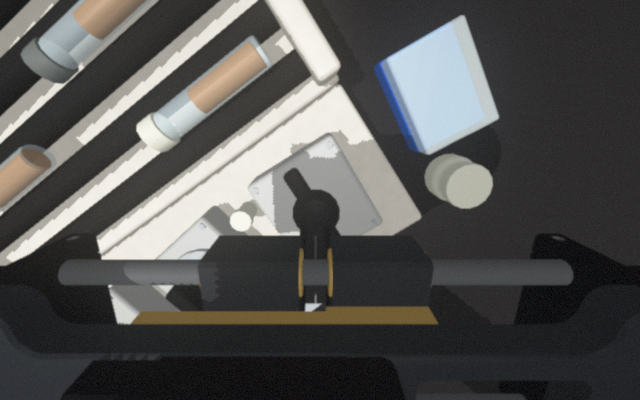

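The wrist view shows the dome at (316,210) with the cap at rest. The press bottomed at z=0.1089 with 27 N. Now I'll part the fingers to straddle the dome.

Emit:
servo_tool:
  deltas:
    - {"slide": [-0.12,0.07,0],"spin": 0}
    - {"slide": [0,0,0],"spin": 0}
    - {"slide": [0,0,0],"spin": 0}
    - {"slide": [0,0,0],"spin": 0}
    - {"slide": [0,0,0],"spin": 0}
  gripper: 75

```text
time_s: 6.35
tcp_pos: [0.4991, -0.2068, 0.1561]
ee_rot: [[0.732, -0.681, -0.014], [-0.681, -0.732, 0.009], [-0.016, 0.003, -1.0]]
wrist_force: [0.3, -0.2, -0.6]
gripper_width: 0.376
```

```bash
python3 go.py .5015 -.207 .095;python3 - <<'E'
from h import *
c=cap('wrist','wrist3.png')
m,st,ce=blob(c,316,205,40,85);print(st,ce)
core=cv2.morphologyEx(m,cv2.MORPH_OPEN,cv2.getStructuringElement(cv2.MORPH_ELLIPSE,(21,21)))
M=cv2.moments(core,True);print(core.sum(),M['m10']/max(M['m00'],1),M['m01']/max(1,M['m00']),proj(c,[.5015,-.207,.102]))
E
```

```text
t 6.35 tcp [ 0.4991 -0.2068  0.1561] yang -132.91 F [ 0.3 -0.2 -0.6] w 0.376 q [ -5.6  17.7 -16.1  -0.5 -57.   52.9]
units to go [ 0.12 -0.07  2.44] mm [ 2.9 -1.6 61.1]
[ 279  165   78   81 2839] [314.80591758 209.23564635]
1829 311.5582285401859 207.36960087479497 [311.27990857 209.41259736]
```

View pics/wrist3.png

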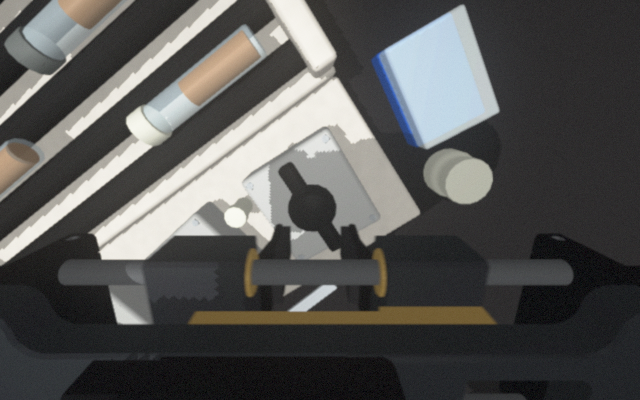

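Dome at (312,207), against a prediction of (311,209), so the axis estimate is good. The fingers are still opening.

Emit:
servo_tool:
  deltas:
    - {"slide": [0.06,-0.04,0],"spin": 0}
    - {"slide": [0,0,0],"spin": 0}
    - {"slide": [0,0,0],"spin": 0}
    - {"slide": [0,0,0],"spin": 0}
    - {"slide": [0,0,0],"spin": 0}

```text
time_s: 6.9
tcp_pos: [0.5013, -0.2071, 0.156]
ee_rot: [[0.732, -0.681, -0.014], [-0.681, -0.732, 0.009], [-0.016, 0.003, -1.0]]
wrist_force: [0.7, 1.2, -0.2]
gripper_width: 0.702
```

```bash
python3 go.py .5015 -.207 .095
```

```text
t 6.9 tcp [ 0.5013 -0.2071  0.156 ] yang -132.91 F [ 0.7  1.2 -0.2] w 0.702 q [ -5.6  17.9 -15.9  -0.5 -57.1  52.9]
units to go [ 0.04 -0.02  2.44] mm [ 1.1 -0.4 61. ]
```

Emit:
servo_tool:
  deltas:
    - {"slide": [0,0,0.6],"spin": 0}
    - {"slide": [0,0,0.6],"spin": 0}
    - {"slide": [0,0,0.6],"spin": 0}
    - {"slide": [0,0,0.4],"spin": 0}
    - {"slide": [0,0,0.1],"spin": 0}

```text
time_s: 7.4
tcp_pos: [0.5018, -0.2069, 0.0982]
ee_rot: [[0.733, -0.681, -0.01], [-0.681, -0.733, 0.008], [-0.013, 0.001, -1.0]]
wrist_force: [-0.7, 0.3, -0.1]
gripper_width: 0.71
```

```bash
python3 go.py .5015 -.207 .095
python3 - <<'E'
from h import *
c=cap('scene','s3.png');t=c['frame'][115:205,180:310,::-1];cv2.imwrite('pics/s3z.png',cv2.resize(t,None,fx=6,fy=6,interpolation=cv2.INTER_CUBIC))
E
```

```text
t 7.4 tcp [ 0.5018 -0.2069  0.0982] yang -132.89 F [-0.7  0.3 -0.1] w 0.71 q [ -5.5  21.6 -20.   -0.5 -49.   53. ]
units to go [-0.01  0.01  0.13] mm [-0.1  0.3  3.2]
```

View pics/s3z.png

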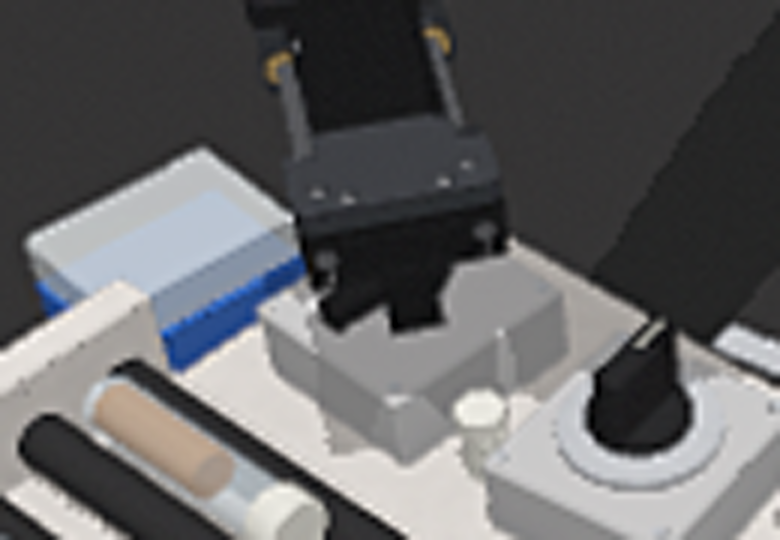

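The fingertips sit beside the dome, clear of the ears. I'll lower slightly and begin the clockwise spin.

Emit:
servo_tool:
  deltas:
    - {"slide": [0,0,0.17],"spin": 0}
    - {"slide": [0,0,0],"spin": 0.9}
    - {"slide": [0,0,0],"spin": 0.9}
    - {"slide": [0,0,0],"spin": 0.9}

```text
time_s: 7.85
tcp_pos: [0.5035, -0.2072, 0.0954]
ee_rot: [[0.419, -0.908, -0.006], [-0.908, -0.419, 0.007], [-0.009, 0.002, -1.0]]
wrist_force: [-0.7, 1.0, -0.5]
gripper_width: 0.706
```

```bash
python3 go.py .5015 -.207 .094
```

```text
t 7.85 tcp [ 0.5035 -0.2072  0.0954] yang -155.24 F [-0.7  1.  -0.5] w 0.706 q [ -5.5  21.9 -20.1  -0.5 -48.4  30.6]
units to go [-0.04  0.07  0.06] mm [-1.   1.7  1.4]
```

Finger axis is now at 24.8° and contact is expected at about 16°. Continuing.

Emit:
servo_tool:
  deltas:
    - {"slide": [-0.04,0.07,0.03],"spin": 0.9}
    - {"slide": [0,0,0],"spin": 0.9}
    - {"slide": [0,0,0],"spin": 0.9}
    - {"slide": [0,0,0],"spin": 0.9}

```text
time_s: 8.25
tcp_pos: [0.5033, -0.207, 0.0967]
ee_rot: [[-0.092, -0.996, -0.0], [-0.996, 0.092, 0.007], [-0.007, 0.001, -1.0]]
wrist_force: [0.2, 0.4, -0.2]
gripper_width: 0.706
```

```bash
python3 go.py .5015 -.207 .095; python3 -c "
from h import *;print(sense()['moment'])"
```

```text
t 8.25 tcp [ 0.5033 -0.207   0.0967] yang 174.75 F [ 0.2  0.4 -0.2] w 0.706 q [ -5.5  21.6 -20.3  -0.5 -48.2   0.6]
units to go [0.01 0.07 0.07] mm [0.2 1.8 1.7]
[ 0.14780301  0.0632363  -0.0062267 ]
```

Emit:
servo_tool:
  deltas:
    - {"slide": [0,0.06,0.03],"spin": 0.9}
    - {"slide": [0,0,0],"spin": 0.9}
    - {"slide": [0,0,0],"spin": 0.6}

```text
time_s: 8.55
tcp_pos: [0.5033, -0.207, 0.0977]
ee_rot: [[-0.427, -0.904, 0.004], [-0.904, 0.427, 0.006], [-0.007, -0.001, -1.0]]
wrist_force: [-0.9, -0.3, -0.9]
gripper_width: 0.702
```

```bash
python3 go.py .5015 -.207 .095; python3 -c "
from h import *;print(sense()['moment']);c=cap('wrist','w4.png');c=cap('scene','s4.png');t=c['frame'][115:205,180:310,::-1];cv2.imwrite('pics/s4z.png',cv2.resize(t,None,fx=6,fy=6,interpolation=cv2.INTER_CUBIC))"
```

```text
t 8.55 tcp [ 0.5033 -0.207   0.0977] yang 154.71 F [-0.9 -0.3 -0.9] w 0.702 q [ -5.5  21.4 -20.4  -0.5 -48.  -19.5]
units to go [0.03 0.06 0.11] mm [0.8 1.6 2.7]
[-0.08081123  0.28946351  0.02551907]
```

View pics/w4.png

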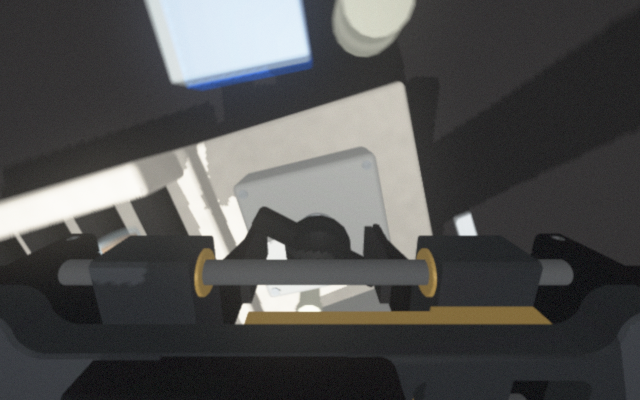

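View pics/s4z.png

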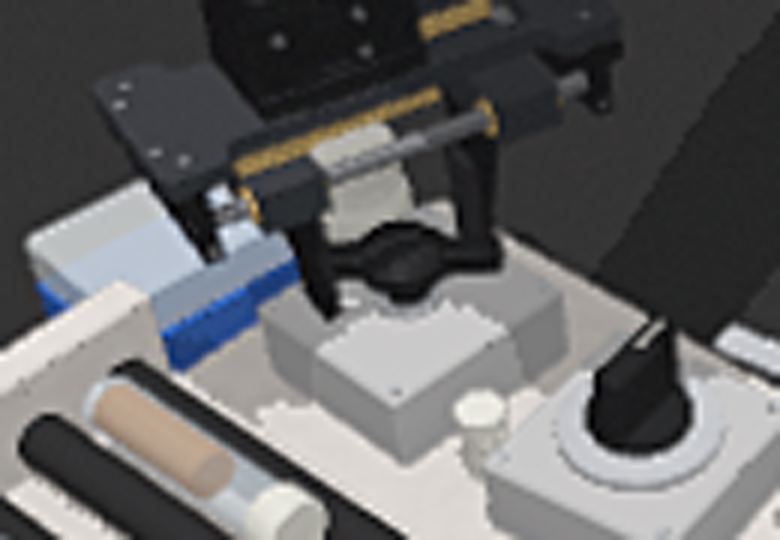

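The cap has turned about 40° with its ear against the finger. Its collar is visible beneath, so it has risen. I'll back off and lift clear.

Emit:
servo_tool:
  deltas:
    - {"slide": [0,0,0],"spin": -0.9}
    - {"slide": [0,0,0],"spin": -0.9}
    - {"slide": [0,0,0],"spin": -0.9}
    - {"slide": [0,0,0],"spin": -0.9}
    - {"slide": [0,0,0],"spin": -0.9}
    - {"slide": [0,0,0],"spin": -0.9}
    - {"slide": [0,0,0],"spin": -0.9}
    - {"slide": [0,0,0],"spin": -0.9}

```text
time_s: 9.45
tcp_pos: [0.5061, -0.2074, 0.1005]
ee_rot: [[0.588, -0.809, 0.012], [-0.809, -0.588, 0.005], [0.003, -0.013, -1.0]]
wrist_force: [-0.4, 0.4, -0.4]
gripper_width: 0.702
```

```bash
python3 go.py .5015 -.207 .095
```

```text
t 9.45 tcp [ 0.5061 -0.2074  0.1005] yang -143.98 F [-0.4  0.4 -0.4] w 0.702 q [ -5.5  21.2 -20.2  -0.4 -47.9  41.8]
units to go [-0.12  0.14  0.22] mm [-3.   3.6  5.4]
```

Now lift and check the button height.

Emit:
servo_tool:
  deltas:
    - {"slide": [-0.1,0.1,-0.3],"spin": 0}
    - {"slide": [0,0,-0.8],"spin": 0}
    - {"slide": [0,0,-0.8],"spin": 0}
    - {"slide": [0,0,-0.8],"spin": 0}
    - {"slide": [0,0,-0.8],"spin": 0}
    - {"slide": [0,0,-0.3],"spin": 0}
    - {"slide": [0,0,0],"spin": 0}
  gripper: 255

```text
time_s: 10.15
tcp_pos: [0.5008, -0.2073, 0.2028]
ee_rot: [[0.583, -0.812, 0.016], [-0.812, -0.583, 0.004], [0.006, -0.016, -1.0]]
wrist_force: [0.1, 0.5, 0.8]
gripper_width: 0.152
```

```bash
python3 go.py .533 .052 .2
python3 - <<'E'
from h import *
w=cap('wrist','w5.png');c=cap('scene','s5.png');t=c['frame'][115:205,180:310,::-1];cv2.imwrite('pics/s5z.png',cv2.resize(t,None,fx=6,fy=6,interpolation=cv2.INTER_CUBIC))
o=cv2.imread('pics/scene0.png')[115:205,180:310];cv2.imwrite('pics/s0z.png',cv2.resize(o,None,fx=6,fy=6,interpolation=cv2.INTER_CUBIC))
S=dict(np.load('scene.npz'));print(np.abs(o.astype(int)-t).max(2)[25:60,50:90].mean())
E
```

```text
t 10.15 tcp [ 0.5008 -0.2073  0.2028] yang -144.33 F [0.1 0.5 0.8] w 0.152 q [ -5.5  14.5 -13.4  -0.4 -61.2  41.4]
units to go [-7.68 -7.09  0.17] mm [-191.9 -177.3    4.4]
16.127857142857142
```

View pics/s5z.png

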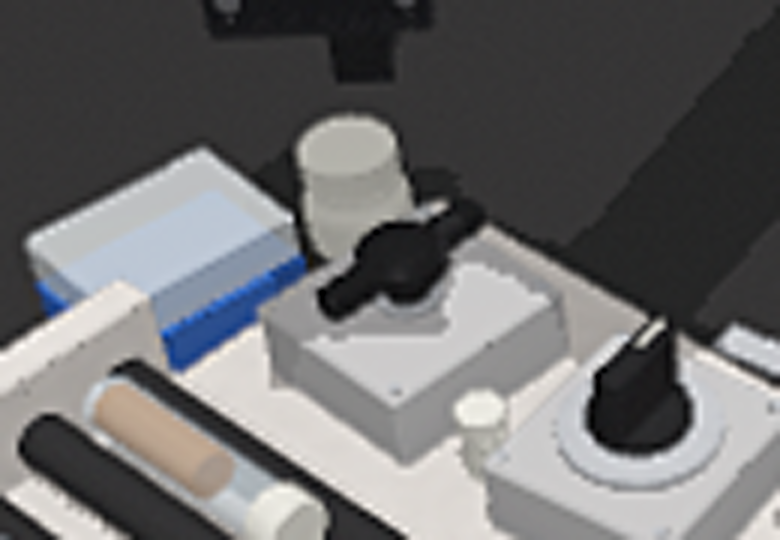

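View pics/s0z.png

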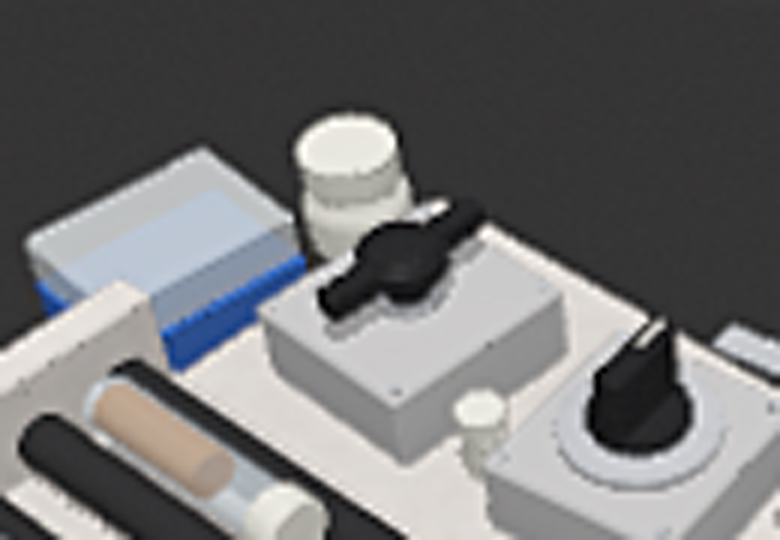

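View pics/w5.png

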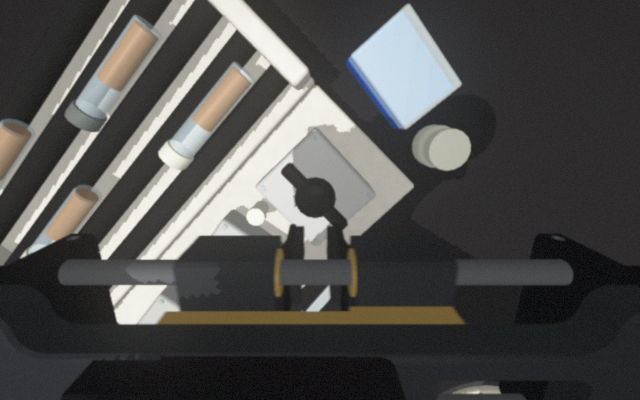

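The stop button's picture matches the start: dome at (402,258) in both zooms, ears at rest and out. Now to the reset.

Emit:
servo_tool:
  deltas:
    - {"slide": [-0.85,-0.8,0],"spin": 0}
    - {"slide": [-0.85,-0.8,0],"spin": 0}
    - {"slide": [-0.85,-0.8,0],"spin": 0}
    - {"slide": [-0.85,-0.8,0],"spin": 0}
    - {"slide": [-0.85,-0.8,0],"spin": 0}
    - {"slide": [-0.85,-0.8,0],"spin": 0}
    - {"slide": [-0.85,-0.8,0],"spin": 0}
    - {"slide": [-0.85,-0.8,0],"spin": 0}
    - {"slide": [-0.8,-0.7,0],"spin": 0}
    - {"slide": [0,0,0],"spin": 0}
  gripper: 255

```text
time_s: 11.25
tcp_pos: [0.5284, 0.0591, 0.1881]
ee_rot: [[0.576, -0.817, -0.013], [-0.818, -0.576, 0.002], [-0.009, 0.01, -1.0]]
wrist_force: [0.5, 0.4, 0.7]
gripper_width: 0.002
```

```bash
python3 go.py .533 .052 .11
python3 - <<'E'
from h import *
w=cap('wrist','w6.png');print(proj(w,[.533,.052,.1]))
E
```

```text
t 11.25 tcp [0.5284 0.0591 0.1881] yang -144.83 F [0.5 0.4 0.7] w 0.002 q [ 23.6  15.  -15.   -0.4 -60.7  11.7]
units to go [ 0.37 -0.02  3.12] mm [ 9.2 -0.5 78. ]
[313.2675847  191.17644085]
```

View pics/w6.png

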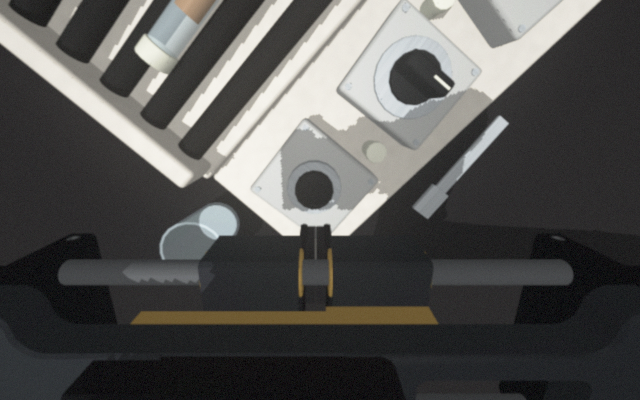

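The reset is at (314,188) in the wrist view, against a prediction of (313,191), about 2 mm off. I'll split the difference.

```bash
python3 - <<'E'
from h import *
w=dict(np.load('wrist.npz'))
m,st,ce=blob(w,314,188,24,90);print(st,ce,ray(w,*ce,.1))
E
python3 go.py .533 .0515 .11
```

```text
[ 295  171   38   38 1130] [313.58761062 189.45044248] [0.53372164 0.05045271 0.1       ]
t 11.3 tcp [0.5278 0.058  0.1878] yang -144.88 F [-0.   0.2  0.4] w 0.004 q [ 23.6  15.  -15.   -0.4 -60.7  11.8]
units to go [ 0.36 -0.05  3.11] mm [ 9.  -1.4 77.7]
```

Emit:
servo_tool:
  deltas:
    - {"slide": [0.37,-0.05,0.8],"spin": 0}
    - {"slide": [0,0,0.8],"spin": 0}
    - {"slide": [0,0,0.8],"spin": 0}
    - {"slide": [0,0,0.5],"spin": 0}
    - {"slide": [0,0,0],"spin": 0}

```text
time_s: 11.8
tcp_pos: [0.5304, 0.0468, 0.1094]
ee_rot: [[0.572, -0.82, -0.021], [-0.821, -0.572, -0.001], [-0.011, 0.018, -1.0]]
wrist_force: [-0.1, 0.4, 0.3]
gripper_width: 0.004
```

```bash
python3 go.py .533 .0515 .1
```

```text
t 11.8 tcp [0.5304 0.0468 0.1094] yang -145.13 F [-0.1  0.4  0.3] w 0.004 q [ 22.3  20.2 -20.3  -0.5 -50.6  12.9]
units to go [-0.09 -0.2   0.38] mm [-2.3 -5.   9.4]
```

Emit:
servo_tool:
  deltas:
    - {"slide": [-0.09,-0.2,0.1],"spin": 0}
    - {"slide": [0,0,0.12],"spin": 0}
    - {"slide": [0,0,0.12],"spin": 0}

```text
time_s: 12.1
tcp_pos: [0.5335, 0.0507, 0.102]
ee_rot: [[0.57, -0.821, -0.02], [-0.821, -0.57, -0.001], [-0.01, 0.018, -1.0]]
wrist_force: [-2.2, 0.6, 4.0]
gripper_width: 0.006
```

Emit:
servo_tool:
  deltas:
    - {"slide": [0,0,0.12],"spin": 0}
    - {"slide": [0,0,0.12],"spin": 0}

```text
time_s: 12.3
tcp_pos: [0.5336, 0.0506, 0.1011]
ee_rot: [[0.572, -0.82, -0.019], [-0.82, -0.572, -0.003], [-0.009, 0.017, -1.0]]
wrist_force: [-9.0, 2.2, 20.6]
gripper_width: 0.003
```

Emit:
servo_tool:
  deltas:
    - {"slide": [0,0,0.1],"spin": 0}
    - {"slide": [0,0,0.05],"spin": 0}

```text
time_s: 12.5
tcp_pos: [0.5335, 0.0507, 0.1017]
ee_rot: [[0.574, -0.819, -0.017], [-0.819, -0.574, -0.003], [-0.007, 0.016, -1.0]]
wrist_force: [-2.5, -0.3, 4.3]
gripper_width: 0.006
```

```bash
python3 go.py .533 .0515 .1; python3 -c "
from h import *;c=cap('scene','s7.png');t=c['frame'][160:250,270:400,::-1];cv2.imwrite('pics/s7z.png',cv2.resize(t,None,fx=6,fy=6,interpolation=cv2.INTER_CUBIC))"
```

```text
t 12.5 tcp [0.5335 0.0507 0.1017] yang -144.98 F [-2.5 -0.3  4.3] w 0.006 q [ 22.6  20.9 -20.6  -0.3 -49.5  12.6]
units to go [-0.04 -0.    0.07] mm [-0.9 -0.1  1.7]
```

View pics/s7z.png

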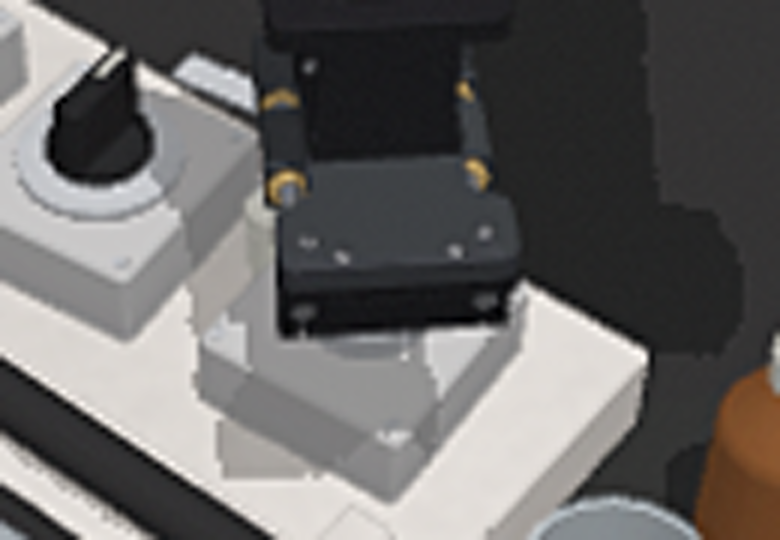

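Emit:
servo_tool:
  deltas:
    - {"slide": [0,0,0.15],"spin": 0}
    - {"slide": [0,0,0.15],"spin": 0}

```text
time_s: 12.75
tcp_pos: [0.5337, 0.0506, 0.1011]
ee_rot: [[0.576, -0.817, -0.014], [-0.817, -0.576, -0.004], [-0.005, 0.014, -1.0]]
wrist_force: [-9.2, 2.0, 23.0]
gripper_width: 0.003
```

Emit:
servo_tool:
  deltas:
    - {"slide": [0,0,-0.08],"spin": 0}

```text
time_s: 12.85
tcp_pos: [0.5336, 0.0507, 0.1048]
ee_rot: [[0.577, -0.817, -0.014], [-0.817, -0.577, -0.004], [-0.005, 0.013, -1.0]]
wrist_force: [-2.2, -0.4, 3.3]
gripper_width: 0.005
```

Emit:
servo_tool:
  deltas:
    - {"slide": [0,0,-0.08],"spin": 0}

```text
time_s: 12.95
tcp_pos: [0.5338, 0.0508, 0.1078]
ee_rot: [[0.577, -0.817, -0.012], [-0.817, -0.577, -0.004], [-0.004, 0.012, -1.0]]
wrist_force: [0.6, -0.3, -0.0]
gripper_width: 0.004
```

Emit:
servo_tool:
  deltas:
    - {"slide": [0,0,-0.08],"spin": 0}

```text
time_s: 13.05
tcp_pos: [0.5342, 0.0509, 0.1101]
ee_rot: [[0.577, -0.817, -0.011], [-0.817, -0.577, -0.003], [-0.004, 0.01, -1.0]]
wrist_force: [-0.3, 0.1, 0.5]
gripper_width: 0.003
```

Emit:
servo_tool:
  deltas:
    - {"slide": [0,0,-0.1],"spin": 0}

```text
time_s: 13.15
tcp_pos: [0.5344, 0.051, 0.1125]
ee_rot: [[0.577, -0.817, -0.01], [-0.817, -0.577, -0.003], [-0.004, 0.01, -1.0]]
wrist_force: [-0.3, -0.0, 0.1]
gripper_width: 0.002
```

On the way up it still pushed 3.3 N at z=0.1048 and was free by 0.1078. That fits a 6 mm stroke down to the hard stop at 0.1011. Now I'll lift and do the final check.

Emit:
servo_tool:
  deltas:
    - {"slide": [0,0,-0.8],"spin": 0}
    - {"slide": [0,0,-0.9],"spin": 0}
    - {"slide": [0,0,-0.9],"spin": 0}
    - {"slide": [0,0,-0.9],"spin": 0}
    - {"slide": [0,0,-0.9],"spin": 0}
    - {"slide": [0,0,0],"spin": 0}
    - {"slide": [0,0,0],"spin": 0}

```text
time_s: 13.85
tcp_pos: [0.5359, 0.0512, 0.2231]
ee_rot: [[0.576, -0.817, -0.014], [-0.818, -0.576, -0.004], [-0.005, 0.014, -1.0]]
wrist_force: [0.2, 0.2, -0.5]
gripper_width: 0.004
```

Run:
```python
from h import *
c=cap('scene','s8.png');t=c['frame'][125:285,180:420,::-1];o=cv2.imread('pics/scene0.png')[125:285,180:420]
f=lambda a:cv2.resize(a,None,fx=3.3,fy=3.3,interpolation=cv2.INTER_CUBIC)
cv2.imwrite('pics/s8z.png',f(t))
S0=cv2.imread('pics/scene0.png')[:,:,::-1]
for n,u,v,w in (('reset',331,207,9),('stop',249,158,14)):
    print(n,blob(c,u,v,w)[1:],blob({'frame':S0},u,v,w)[1:])
print(sense()['wrist_force'],sense()['tcp_pos'])
```

```text
reset (array([323, 200,  16,  14, 171], dtype=int32), array([330.50292398, 206.32163743])) (array([323, 200,  16,  13, 167], dtype=int32), array([330.45508982, 206.19161677]))
stop (array([235, 144,  29,  24, 334], dtype=int32), array([249.24850299, 154.95808383])) (array([235, 144,  29,  24, 334], dtype=int32), array([249.24850299, 154.95808383]))
[-0.33023287 -0.55415202 -0.41876713] [0.53613469 0.05113969 0.22325531]
```

View pics/s8z.png

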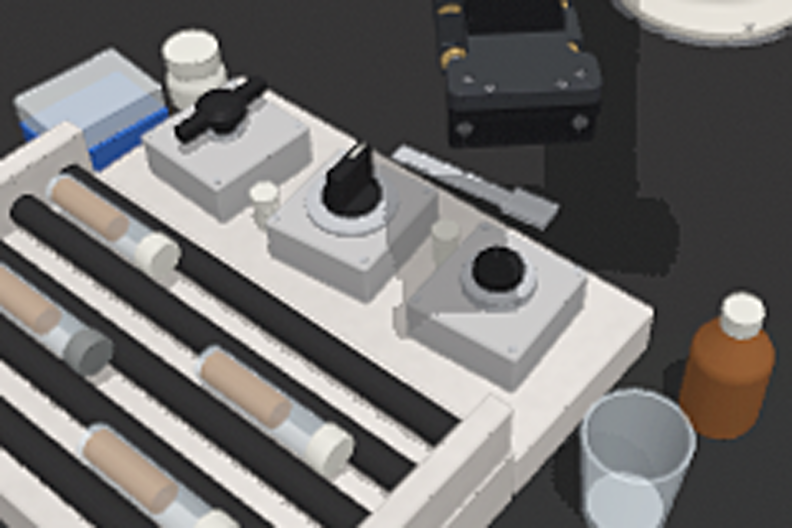

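The stop and reset are both out and in the same pixels as at the start, and the dial, vials and other items look unmoved.

```bash
python3 -c "
from h import *;print(r.finish_job())"
```

```text
the job is handed in; nothing more can be done
None
```

The stop test is done in the order asked, and I handed the job in at about 14 s of the 51 s allowed.

- **Stop, pressed:** With the fingertips shut, I pressed the stop button in. It snapped past its catch and reached bottom at z = 0.109 with about 27 N.
- **Stop, released:** I parted the fingertips round the dome and pushed the ears clockwise by about 40° (0.7 rad), estimated from the finger angle. I then backed off and lifted clear. I did not measure the latched height directly. That it latched rests on the snap and on reaching the bottom.
- **Reset:** I pressed the reset button in to its hard stop at z = 0.101 with about 23 N, then let it spring back. On the way up it pushed back until about z = 0.107, which fits the full 6 mm.
- **Final check:** In the last scene picture, the stop button's mask matches the start exactly, so it is out with its cap back at rest. The reset button's mask is within 0.15 px of the start. The dial, vials and everything else in that picture look unmoved to the eye, and the gripper is clear with no contact force. No check failed. The top and wrist views differed by about 2 mm on where the stop button was, which is within calibration.

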